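Ease the scrap bin's sprung flap shut

ROBOT

A 6-joint arm with a two-finger parallel gripper is mounted at the origin on a cart in front of the work surface, level with it; the furniture and walls round the work are solid. World frame = base frame: x ahead of the robot, y to its left, z up, the work surface at z = 0. Lengths are in m, angles in rad, forces in N, time in s.
With the tool pointing down it reaches from about 0.325 to 0.775 m from the base axis. Payload 5.5 kg.
Tool frame: the origin (TCP) lies midway between the tips of the shut fingers; the grasp point (between the pads) lies 19 mm behind it (env.grip_point_offset is the distance from the TCP to the grasp point, in m); z points along the fingers, y is the line along which they close (so a half turn about z gives the same grasp; the last joint's range is limited). The gripper opens to 88 mm and grips with 3 to 60 N. Pads are 20 mm wide; open, the fingers measure 115 mm over their backs; the gripper's body (75 mm by 178 mm) begins 61 mm behind the grasp point.
Start: joints at [1.236, 0.091, 1.231, -0, 1.82, -0.057], TCP at [0.165, 0.577, 0.223] pointing down, gripper open.
Joint ranges: [-2.87, 2.87], [-0.86, 2.18], [0.17, 2.46], [-1.51, 4.65], [0.06, 2.69], [-2.65, 2.65]. Speed limits (rad/s): [2.57, 2.57, 3.01, 3.14, 3.14, 3.14].

INTERFACE

Orientations are given as a 3x3 rotation matrix whose columns are the frame's x, y, z axes.
In Python, from cell import sense, vision, sign_off, env gives the robot as it stands.
- The arm moves only by the tool arm_command, never from a script. Its argument "motion" is a list of rows, each a list of 7 numbers: the shift along the world's x, y, z as a fraction of full scale, then the turn, a rotation vector about the world's x, y, z as a fraction of full scale, then the opening, from 0 (shut) to 1 (fully open). A call has exactly 5 rows; each row shifts and turns the commanded pose from where the row before left it; what a row does not reach is not made up. Full scale, the value 1, is 75 cm for a shift and 0.12 rad for a turn. A row lasts 1/12 s, in which the tool goes at most 41.7 mm and 7.16 degrees, less where a joint would pass 70% of its speed; a pose out of reach is approached as far as the arm can. A call with a number of a shift or a turn outside -1 to 1 is refused whole. A call with a gripper value outside its range is refused whole. The fingers move at their own pace and stop on an object; "squeeze" is the grip in N (left out, the last holds). Time passes only in rows, so rows that do not move let the fingers close, or fill a call up. It gives the time, the measured TCP pose, the force, the opening and the grip force at its end, in the units of the state.
- sense(): the state, without advancing time (a new reading comes with each control period).
- vision.read_camera(name): name is "scene" or "side" or "wrist"; returns a dict with "color" (420x560x3 uint8, red, green, blue), "camera_matrix" (3x3 intrinsics, pixels), "D" ([k1, k2, p1, p2, k3] as OpenCV has them; the pictures are not rectified), "position" and "attitude" of the camera in the world. Camera axes: x right, y down, z forward; pixel columns grow to the right and rows downward; lengths in m; the calibration is good to about 2 mm. A picture is of the moment at which its call begins. There is no depth.
- sign_off(): hands the job in; it is judged then, once.
The state is a dict: "clock": time; "qpos": joint angles; "joint_vel": joint speeds; "tau": joint torques, N m; "tool_pos": TCP position; "ee_rot": TCP orientation; "force": force on the tool from outside, world axes, zero at the start; "moment": the same for the moment, N m; "finger_gap": finger opening in m; "grasp_force": force on a finger pad.
Only numpy, scipy, OpenCV 4.12 (cv2) and the standard library are available. Lean on these libraries where they do the work, as an engineer would, in place of code of your own. Each camera call takes 0.05 s, during which the arm holds its last target. There are 200 camera calls.

TASK

Two small scrap bins stand open on the bench with their sprung flaps tipped back. Swing the flap of the wider bin over and ease it down gently by its bar until it is fully shut, never letting it snap or slam, then let go of it. Leave the narrower bin's flap open.

Things in the scene. Friction and masses are not known exactly. Their poses are not given: they have to be found in the camera images.
- wide_bin: Wider of two grey metal bins, fixed, 90 deep (its x) x 140 wide (y) x 90 mm high (162 mm at the shut flap's balance roll, over the hinge); the other is alike but 90 mm wide. Origin: centre of its underside, on the bench; x points to the back, within 15 degrees of the world's x. The flap's hinge axis runs along the bin's y, 40 mm behind the origin (+x), 90 mm above the bench.
- wide_bar (a point): Middle of the grip bar of the wider bin's flap (90 mm metal plate with a U-shaped wire handle). Bar: 8 mm round, along the bin's y, 145 mm from the hinge axis, 64 mm free between the U's legs, 51 mm gap to the plate: fingers can straddle it from above at any flap angle and it can turn in them. Open: 231 mm above the bench, 33 mm behind the hinge; shut: 90 mm up, 145 mm in front.
- wide_flap (a joint): Hinge angle of that flap, rad: 0 shut (level on the rim), 1.57 upright, 1.8 back against its stop, where it rests at the start. A steel roll above the hinge holds it back by its weight (about 1 N at the bar); below about 1.1 the spring pulls it shut, ever harder (about 2 N at the bar when nearly shut), so that a flap let go slams at once. It stays shut by itself.
- narrow_bar (a point): Middle of the same kind of grip bar on the narrower bin's flap, which stands open and is to stay so. Its z axis is the normal of that flap's plate: vertical if it were shut, 1.8 rad from vertical as it stands open.

How it is judged:
At the end, for the whole second after the job is handed in: The wider bin's flap is shut (within 0.06 rad, about 9 mm at the bar), at rest and let go; the narrower bin's flap still stands open (more than 1.5 rad) (value of joint wide_flap below 0.06 rad and velocity of joint wide_flap between -0.1 and 0.1 rad/s and angle between narrow_bar's own z axis and vertical above 1.5 rad); the robot touches nothing.
It fails at once if the wider bin's flap snaps or slams shut (closing faster than 3.2 rad/s, about 0.46 m/s at the bar) (velocity of joint wide_flap below -3.2 rad/s).
It fails at once if the narrower bin's flap is pushed out of its open position (below 1.4 rad) (angle between narrow_bar's own z axis and vertical below 1.4 rad).
It also fails if it takes over 42 s, if anything falls off the work surface, if the arm or the gripper's body presses on something with over 40 N, if the wrist force passes 120 N, or if a joint passes its speed limit or range.

## Working session

There is one attempt and no reset: what is moved stays moved. The work goes in short steps, Python scripts to look and compute and a tool call to move; the robot and the scene stay as the last step left them, time stands still between calls to the robot, and variables do not carry over. Pictures are saved under pics/ and viewed, at most 10 in all, crops included, and the job is handed in when it is done.

Besides the shell and the picture viewer there is one more tool, called after "Request:" as name([rows], argument=value, ...), one row to a line, values as JSON. arm_command: Moves the arm, as the interface text tells. Shift numbers are shares of 75 cm and turn numbers shares of 0.12 rad, none past 1 either way. Its arguments: {"type":"object","properties":{"motion":{"type":"array","items":{"type":"array","items":{"type":"number","minimum":-1,"maximum":1}}},"squeeze":{"type":"number"}},"required":["motion"]}

```bash
ls; mkdir -p pics
cat > h.py <<'E'
import numpy as np, cv2
from cell import sense, vision, sign_off, env
def cam(n):
    c=vision.read_camera(n); return c
def ray(c,uv):
    p=cv2.undistortPoints(np.array([[uv]],float),np.array(c["camera_matrix"]),np.array(c["D"],float))[0,0]
    d=np.array(c["attitude"])@np.array([p[0],p[1],1.]); return np.array(c["position"]),d/np.linalg.norm(d)
def onz(c,uv,z):
    o,d=ray(c,uv); return o+d*(z-o[2])/d[2]
def proj(c,P):
    R=np.array(c["attitude"]); rv=cv2.Rodrigues(R.T)[0]; t=-R.T@np.array(c["position"])
    return cv2.projectPoints(np.array(P,float).reshape(-1,3),rv,t,np.array(c["camera_matrix"]),np.array(c["D"],float))[0][:,0]
def tri(c1,u1,c2,u2):
    o1,d1=ray(c1,u1);o2,d2=ray(c2,u2)
    A=np.stack([d1,-d2],1); s=np.linalg.lstsq(A,o2-o1,rcond=None)[0]
    a=o1+s[0]*d1;b=o2+s[1]*d2; return (a+b)/2,np.linalg.norm(a-b)
E
python3 - <<'E'
from h import *
for n in ["scene","side"]:
    c=cam(n); cv2.imwrite(f"pics/{n}0.png",c["color"][:,:,::-1]); print(n,np.round(c["position"],3),np.round(c["attitude"],3).tolist())
    np.save(f"{n}0.npy",c,allow_pickle=True)
s=sense(); print(s["clock"],s["tool_pos"],s["ee_rot"],s["finger_gap"],env.grip_point_offset)
E
```

```text
pics
scene [ 0.046 -0.576  0.581] [[0.697, -0.428, 0.576], [-0.717, -0.401, 0.57], [-0.013, -0.81, -0.586]]
side [0.384 0.63  0.55 ] [[-0.97, -0.13, 0.207], [-0.244, 0.531, -0.811], [-0.005, -0.837, -0.546]]
0.1 [0.16445659 0.57675136 0.22161133] [[-9.61661043e-01  2.74240169e-01 -6.06711132e-04]
 [ 2.74240811e-01  9.61659608e-01 -1.66644106e-03]
 [ 1.26444512e-04 -1.76893640e-03 -9.99998427e-01]] 0.08812883726843329 0.0187
```

View pics/scene0.png

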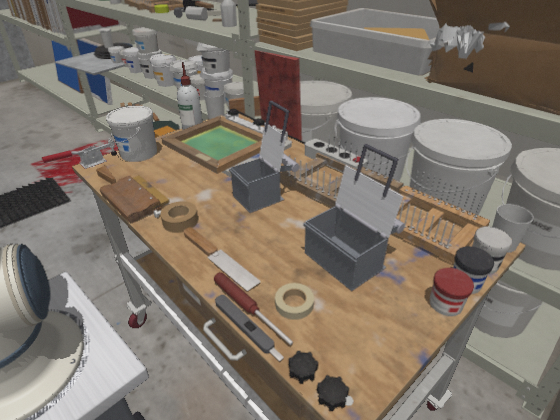

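View pics/side0.png

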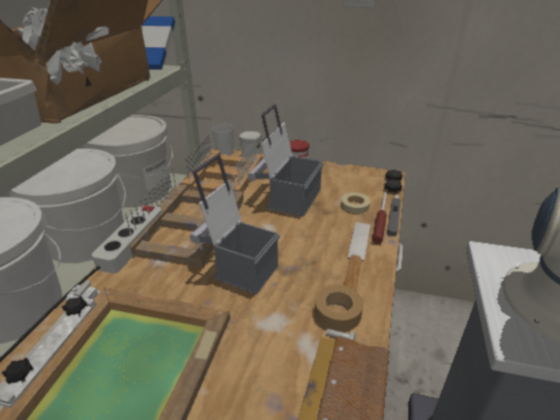

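The scene view shows the wide bin at about (347,245), with its bar around (360,148)–(396,160). The narrow bin is at (257,185). In the side view the wide bin is the far one at (297,185), with its bar around (265,108)–(281,118). Next I'll enlarge both for accurate pixel positions.

Run:
```python
from h import *
a=cv2.imread("pics/scene0.png")[135:295,295:415]; b=cv2.imread("pics/side0.png")[95:220,240:330]
a=cv2.resize(a,None,fx=3.75,fy=3.75,interpolation=cv2.INTER_CUBIC)
b=cv2.resize(b,None,fx=3.75,fy=3.75,interpolation=cv2.INTER_CUBIC)
o=np.zeros((600,800,3),np.uint8); o[:a.shape[0],:a.shape[1]]=a; o[:b.shape[0],460:460+b.shape[1]]=b
cv2.imwrite("pics/crop0.png",o)
```

```text
(no output)
```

View pics/crop0.png

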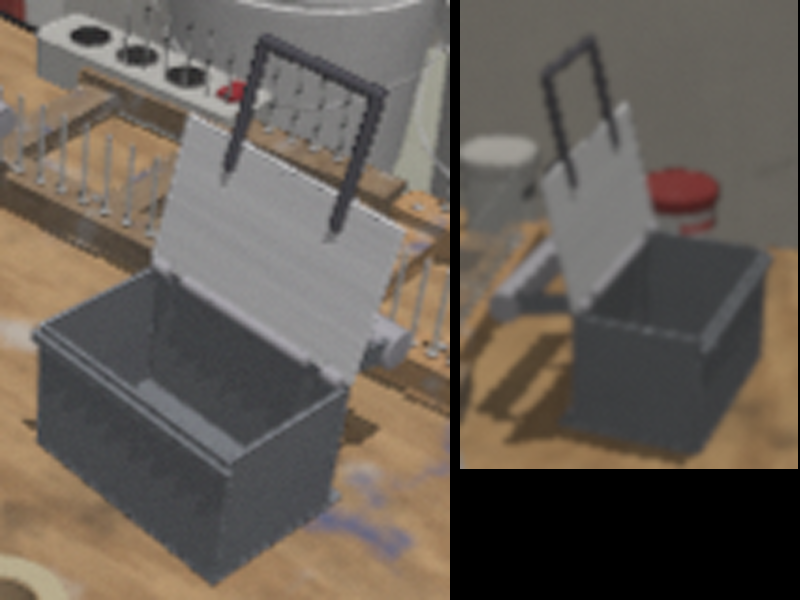

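The bar's corner ends are at crop (264,42) and (378,95) in the scene part, and (131,42) and (89,73) in the side part. The front rim corners are at (38,333) and (233,467). Next I'll triangulate these and check them against the given sizes.

Run:
```python
from h import *
sc=np.load("scene0.npy",allow_pickle=True).item(); sd=np.load("side0.npy",allow_pickle=True).item()
S=lambda u,v:(295+(u+.5)/3.75-.5,135+(v+.5)/3.75-.5); D=lambda u,v:(240+(u+.5)/3.75-.5,95+(v+.5)/3.75-.5)
L=tri(sc,S(264,42),sd,D(89,73)); R=tri(sc,S(378,95),sd,D(131,42)); print(L,R)
for p in [(264,42),(378,95)]: print("bar sc z.231",onz(sc,S(*p),.231))
for p in [(89,73),(131,42)]: print("bar sd z.231",onz(sd,D(*p),.231))
f=[onz(sc,S(*p),.09) for p in [(38,335),(233,467),(345,385),(155,268)]]; print("rim",np.round(f,4), np.linalg.norm(f[0]-f[1]),np.linalg.norm(f[1]-f[2]))
v=f[0]-f[1]; print("yaw",np.arctan2(-v[0],v[1]))
v=L[0]-R[0]; print("yaw bar",np.arctan2(-v[0],v[1]),np.linalg.norm(v))
f=[onz(sc,S(*p),.0) for p in [(40,445),(213,582),(337,497)]]; print("base",np.round(f,4), np.linalg.norm(f[0]-f[1]),np.linalg.norm(f[1]-f[2]))
f=[onz(sd,D(*p),.09) for p in [(120,307),(245,340),(305,258),(190,232)]]; print("rim sd",np.round(f,4))
# narrow bar
```

```text
(array([ 0.63797678, -0.21671886,  0.23174232]), np.float64(0.0012591621136445767)) (array([ 0.63035624, -0.28642993,  0.22983841]), np.float64(0.0009063109140865102))
bar sc z.231 [ 0.63801059 -0.21639688  0.231     ]
bar sc z.231 [ 0.62928941 -0.28714513  0.231     ]
bar sd z.231 [ 0.63933603 -0.22014752  0.231     ]
bar sd z.231 [ 0.62892713 -0.28198974  0.231     ]
rim [[ 0.5163 -0.1755  0.09  ]
 [ 0.5041 -0.3093  0.09  ]
 [ 0.5921 -0.3155  0.09  ]
 [ 0.6067 -0.1834  0.09  ]] 0.13439051506040414 0.08817354011934041
yaw -0.09063205641714109
yaw bar -0.10888367720908068 0.07015219430099949
base [[ 0.5275 -0.1697  0.    ]
 [ 0.511  -0.3028  0.    ]
 [ 0.6077 -0.3156  0.    ]] 0.13411855093754524 0.0975837190385724
rim sd [[ 0.6121 -0.184   0.09  ]
 [ 0.5258 -0.1612  0.09  ]
 [ 0.5077 -0.2811  0.09  ]
 [ 0.593  -0.3021  0.09  ]]
```

The bar is 231 mm up, 70 mm long over its corners, at yaw about -0.1, and it agrees with the rim, so the fix holds. Next: a quick check of the narrow bar and the background buckets for clearance.

Run:
```python
from h import *
sc=np.load("scene0.npy",allow_pickle=True).item(); sd=np.load("side0.npy",allow_pickle=True).item()
for p in [(268,104),(287,113)]: print("narrow bar",onz(sc,p,.231))
for p in [(200,177),(224,160)]: print("narrow bar sd",onz(sd,p,.231))
for a in [(315,95),(378,118),(460,143)]:
  for b in [(0,205),(65,160),(125,130)]: print(a,b,*[np.round(x,3) for x in tri(sc,a,sd,b)])
```

```text
narrow bar [0.66112938 0.07106318 0.231     ]
narrow bar [0.65240851 0.00137483 0.231     ]
narrow bar sd [0.65836991 0.09528797 0.231     ]
narrow bar sd [0.6422089  0.02561181 0.231     ]
(315, 95) (0, 205) [0.99  0.188 0.158] 0.049
(315, 95) (65, 160) [0.896 0.109 0.211] 0.064
(315, 95) (125, 130) [0.811 0.04  0.25 ] 0.061
(378, 118) (0, 205) [1.168 0.062 0.057] 0.04
(378, 118) (65, 160) [ 1.028 -0.021  0.136] 0.059
(378, 118) (125, 130) [ 0.909 -0.089  0.192] 0.055
(460, 143) (0, 205) [ 1.439 -0.128 -0.087] 0.008
(460, 143) (65, 160) [ 1.216 -0.203  0.037] 0.038
(460, 143) (125, 130) [ 1.04  -0.26   0.122] 0.037
```

Request:
arm_command([
  [0, 0, 0.05, 0, 0, 0, 0.6],
  [0, 0, 0.05, 0, 0, 0, 0.6],
  [0, 0, 0.04, 0, 0, 0, 0.6],
  [0.027, -0.047, 0, 0, 0, -0.6, 0.6],
  [0.027, -0.047, 0, 0, 0, -0.6, 0.6],
])

```text
clock: 0.52
tool_pos: [0.2052, 0.5077, 0.3287]
ee_rot: [[-0.912, 0.41, 0.001], [0.41, 0.912, 0.002], [-0.0, 0.002, -1.0]]
force: [0.8, -0.4, -0.7]
finger_gap: 0.0584
grasp_force: 0.0
```

Request:
arm_command([
  [0.026, -0.049, 0, 0, 0, -0.52, 0.6],
  [0.026, -0.049, 0, 0, 0, -0.52, 0.6],
  [0.026, -0.049, 0, 0, 0, -0.52, 0.6],
  [0.026, -0.049, 0, 0, 0, -0.52, 0.6],
  [0.026, -0.049, 0, 0, 0, -0.52, 0.6],
])

```text
clock: 0.93
tool_pos: [0.3028, 0.3209, 0.3272]
ee_rot: [[-0.741, 0.672, -0.0], [0.672, 0.741, -0.0], [-0.0, -0.0, -1.0]]
force: [0.7, -0.3, -0.1]
finger_gap: 0.053
grasp_force: 0.0
```

Request:
arm_command([
  [0.026, -0.049, 0, 0, 0, -0.52, 0.6],
  [0.026, -0.049, 0, 0, 0, -0.52, 0.6],
  [0.026, -0.049, 0, 0, 0, -0.52, 0.6],
  [0.026, -0.049, 0, 0, 0, -0.52, 0.6],
  [0.026, -0.049, 0, 0, 0, -0.52, 0.6],
])

```text
clock: 1.35
tool_pos: [0.4003, 0.137, 0.3274]
ee_rot: [[-0.499, 0.867, 0.0], [0.867, 0.499, 0.0], [0.0, 0.0, -1.0]]
force: [0.2, 0.5, 0.1]
finger_gap: 0.0528
grasp_force: 0.0
```

Request:
arm_command([
  [0.026, -0.049, 0, 0, 0, -0.52, 0.6],
  [0.026, -0.049, 0, 0, 0, -0.52, 0.6],
  [0.026, -0.049, 0, 0, 0, -0.52, 0.6],
  [0.026, -0.049, 0, 0, 0, -0.52, 0.6],
  [0.026, -0.049, 0, 0, 0, -0.52, 0.6],
])

```text
clock: 1.77
tool_pos: [0.498, -0.0469, 0.3273]
ee_rot: [[-0.208, 0.978, -0.0], [0.978, 0.208, 0.0], [0.0, -0.0, -1.0]]
force: [0.3, 0.4, 0.1]
finger_gap: 0.0531
grasp_force: 0.0
```

Request:
arm_command([
  [0.026, -0.049, 0, 0, 0, -0.52, 0.6],
  [0.026, -0.049, 0, 0, 0, -0.52, 0.6],
  [0.026, -0.049, 0, 0, 0, -0.52, 0.6],
  [0.026, -0.049, 0, 0, 0, -0.52, 0.6],
  [0.026, -0.049, 0, 0, 0, -0.52, 0.6],
])

```text
clock: 2.18
tool_pos: [0.5955, -0.2305, 0.3269]
ee_rot: [[0.102, 0.995, -0.001], [0.995, -0.102, 0.0], [0.0, -0.001, -1.0]]
force: [1.0, 0.3, -0.2]
finger_gap: 0.0529
grasp_force: 0.0
```

Run:
```python
from h import *
c=cam("wrist"); cv2.imwrite("pics/wrist1.png",c["color"][:,:,::-1]); np.save("wrist1.npy",c,allow_pickle=True)
s=sense(); print(s["clock"],s["tool_pos"],np.round(s["ee_rot"],3).tolist(),s["qpos"],s["finger_gap"])
print(c["position"],proj(c,[[.638,-.217,.231],[.630,-.286,.231]]))
```

```text
2.2333 [ 0.59780787 -0.23713783  0.32082724] [[0.111, 0.994, -0.007], [0.994, -0.111, 0.0], [-0.0, -0.007, -1.0]] [-0.42909136  0.2688086   0.85552972 -0.00294512  2.02377648 -0.3187941 ] 0.05255340344083075
[ 0.6032469  -0.15454779  0.48973839] [[335.94708661 182.82929674]
 [330.85461237 271.79802519]]
```

View pics/wrist1.png

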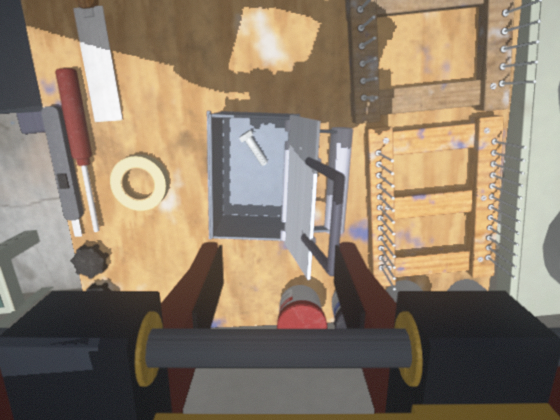

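The wrist view shows the bar from (340,180) to (333,268), within 5 px (about 3 mm) of the prediction. I'll move over it now.

Request:
arm_command([
  [0.027, -0.015, 0, 0, 0, 0, 0.6],
  [0.027, -0.015, 0, 0, 0, 0, 0.6],
  [0, 0, -0.045, 0, 0, 0, 0.6],
  [0, 0, 0, 0, 0, 0, 0.6],
  [0, 0, 0, 0, 0, 0, 0.6],
])

```text
clock: 2.65
tool_pos: [0.6346, -0.2504, 0.289]
ee_rot: [[0.099, 0.995, -0.009], [0.995, -0.099, 0.004], [0.003, -0.009, -1.0]]
force: [0.2, -0.4, 0.5]
finger_gap: 0.0527
grasp_force: 0.0
```

Run:
```python
from h import *
c=cam("wrist"); cv2.imwrite("pics/wrist2.png",c["color"][:,:,::-1]); np.save("wrist2.npy",c,allow_pickle=True)
s=sense(); print(s["clock"],s["tool_pos"],np.round(s["ee_rot"],3).tolist())
print(c["position"],proj(c,[[.638,-.217,.231],[.630,-.286,.231]]))
```

```text
2.7 [ 0.63476767 -0.25038045  0.29310677] [[0.098, 0.995, -0.003], [0.995, -0.098, 0.001], [0.001, -0.003, -1.0]]
[ 0.64331446 -0.1749979   0.45198658] [[279.49123593 171.36209845]
 [277.66398585 276.2776942 ]]
```

View pics/wrist2.png

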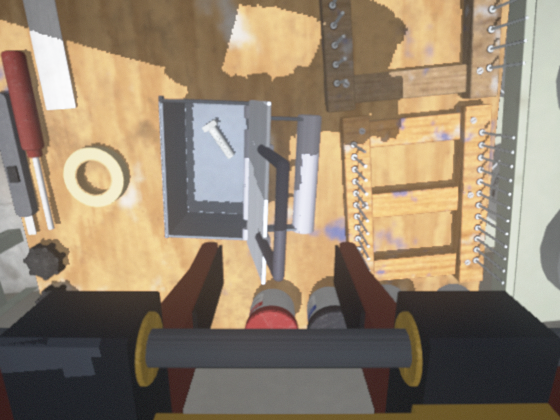

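The bar runs from (283,164) to (278,280), centred between the fingers (columns 222 to 340). I'll descend and grip.

Request:
arm_command([
  [0, 0, -0.054, 0, 0, 0, 0.6],
  [0, 0, -0.054, 0, 0, 0, 0.6],
  [0, 0, 0, 0, 0, 0, 0.6],
  [0, 0, 0, 0, 0, 0, 0.3],
  [0, 0, 0, 0, 0, 0, 0.2],
], squeeze=15)

```text
clock: 3.12
tool_pos: [0.6363, -0.2511, 0.2185]
ee_rot: [[0.099, 0.995, 0.006], [0.995, -0.099, -0.003], [-0.002, 0.006, -1.0]]
force: [0.2, 0.4, 1.1]
finger_gap: 0.0429
grasp_force: 0.0
```

Request:
arm_command([
  [0, 0, 0, 0, 0, 0, 0],
  [0, 0, 0, 0, 0, 0, 0],
  [0, 0, 0, 0, 0, 0, 0],
  [0, 0, 0, 0, 0, 0, 0],
  [0, 0, 0, 0, 0, 0, 0],
], squeeze=15)

```text
clock: 3.53
tool_pos: [0.6359, -0.2512, 0.2138]
ee_rot: [[0.099, 0.995, 0.001], [0.995, -0.099, -0.001], [-0.0, 0.001, -1.0]]
force: [-0.8, -0.2, 0.8]
finger_gap: 0.009
grasp_force: 0.9
```

Request:
arm_command([
  [0, 0, 0, 0, 0, 0, 0],
  [0, 0, 0, 0, 0, 0, 0],
  [-0.0095, 0.001, 0.0018, 0, 0, 0, 0],
  [-0.0093, 0.0009, 0.0017, 0, 0, 0, 0],
  [-0.0192, 0.0019, 0.0015, 0, 0, 0, 0],
], squeeze=25)

```text
clock: 3.95
tool_pos: [0.6079, -0.2473, 0.217]
ee_rot: [[0.098, 0.995, 0.002], [0.995, -0.098, 0.001], [0.001, 0.002, -1.0]]
force: [3.2, 3.6, 1.4]
finger_gap: 0.0078
grasp_force: 25.0
```

Request:
arm_command([
  [-0.0192, 0.0019, -0.0004, 0, 0, 0, 0],
  [-0.019, 0.0019, -0.0023, 0, 0, 0, 0],
  [-0.0188, 0.0019, -0.0043, 0, 0, 0, 0],
  [-0.0182, 0.0018, -0.0061, 0, 0, 0, 0],
  [0, 0, 0, 0, 0, 0, 0],
])

```text
clock: 4.37
tool_pos: [0.5484, -0.2405, 0.2063]
ee_rot: [[0.098, 0.995, -0.002], [0.995, -0.098, 0.003], [0.003, -0.002, -1.0]]
force: [-1.3, 6.7, 2.7]
finger_gap: 0.0073
grasp_force: 25.3
```

Request:
arm_command([
  [-0.0176, 0.0024, -0.0079, 0, 0, 0, 0],
  [-0.0166, 0.0022, -0.0096, 0, 0, 0, 0],
  [-0.0157, 0.002, -0.0112, 0, 0, 0, 0],
  [-0.0145, 0.002, -0.0128, 0, 0, 0, 0],
  [0, 0, 0, 0, 0, 0, 0],
])

```text
clock: 4.78
tool_pos: [0.4995, -0.2345, 0.1732]
ee_rot: [[0.099, 0.995, -0.005], [0.995, -0.099, 0.004], [0.003, -0.005, -1.0]]
force: [-1.9, 3.9, 0.7]
finger_gap: 0.0072
grasp_force: 25.1
```

Request:
arm_command([
  [-0.0131, 0.0016, -0.0141, 0, 0, 0, 0],
  [-0.0117, 0.0014, -0.0153, 0, 0, 0, 0],
  [-0.01, 0.0012, -0.0165, 0, 0, 0, 0],
  [-0.0085, 0.001, -0.0173, 0, 0, 0, 0],
  [0, 0, 0, 0, 0, 0, 0],
])

```text
clock: 5.2
tool_pos: [0.468, -0.2306, 0.1245]
ee_rot: [[0.099, 0.995, -0.004], [0.995, -0.099, 0.004], [0.004, -0.005, -1.0]]
force: [2.2, 4.2, -2.8]
finger_gap: 0.0072
grasp_force: 25.0
```

Request:
arm_command([
  [-0.0035, 0.0004, -0.009, 0, 0, 0, 0],
  [-0.003, 0.0003, -0.0091, 0, 0, 0, 0],
  [-0.0026, 0.0003, -0.0093, 0, 0, 0, 0],
  [-0.0022, 0.0002, -0.0095, 0, 0, 0, 0],
  [-0.0017, 0.0002, -0.0095, 0, 0, 0, 0],
])

```text
clock: 5.62
tool_pos: [0.4599, -0.2299, 0.0933]
ee_rot: [[0.098, 0.995, -0.001], [0.995, -0.098, 0.003], [0.002, -0.001, -1.0]]
force: [-0.8, 5.4, -1.1]
finger_gap: 0.0071
grasp_force: 24.9
```

Request:
arm_command([
  [-0.0012, 0.0001, -0.006, 0, 0, 0, 0],
  [-0.0006, 0.0001, -0.006, 0, 0, 0, 0],
  [-0.0003, 0, -0.005, 0, 0, 0, 0],
  [0, 0, -0.004, 0, 0, 0, 0],
  [0, 0, 0, 0, 0, 0, 0],
])

```text
clock: 6.03
tool_pos: [0.4583, -0.23, 0.0771]
ee_rot: [[0.098, 0.995, -0.001], [0.995, -0.098, 0.002], [0.002, -0.002, -1.0]]
force: [-0.1, 6.2, -1.1]
finger_gap: 0.007
grasp_force: 24.9
```

Request:
arm_command([
  [0, 0, -0.002, 0, 0, 0, 0],
  [0, 0, -0.002, 0, 0, 0, 0],
  [0, 0, -0.002, 0, 0, 0, 0],
  [0, 0, -0.001, 0, 0, 0, 0],
  [0, 0, 0, 0, 0, 0, 0],
])

```text
clock: 6.45
tool_pos: [0.4582, -0.23, 0.0723]
ee_rot: [[0.099, 0.995, -0.001], [0.995, -0.099, 0.002], [0.002, -0.002, -1.0]]
force: [-1.1, 6.1, -1.7]
finger_gap: 0.0075
grasp_force: 25.1
```

Request:
arm_command([
  [0, 0, -0.002, 0, 0, 0, 0],
  [0, 0, -0.002, 0, 0, 0, 0],
  [0, 0, -0.002, 0, 0, 0, 0],
  [0, 0, 0, 0, 0, 0, 0],
  [0, 0, 0, 0, 0, 0, 0],
])

```text
clock: 6.87
tool_pos: [0.4583, -0.2301, 0.07]
ee_rot: [[0.098, 0.995, -0.001], [0.995, -0.098, 0.002], [0.001, -0.001, -1.0]]
force: [-4.4, 8.4, 8.0]
finger_gap: 0.0077
grasp_force: 25.1
```

An upward force of 8 N at z = 0.070 suggests the flap is seated. I'll check with a side view before letting go.

Run:
```python
from h import *
a=cam("scene")["color"][120:320,280:440,::-1]; b=cam("side")["color"][90:240,200:350,::-1]
a=cv2.resize(a,None,fx=2.5,fy=2.5,interpolation=cv2.INTER_CUBIC);b=cv2.resize(b,None,fx=2.6,fy=2.6,interpolation=cv2.INTER_CUBIC)
o=np.zeros((500,800,3),np.uint8); o[:a.shape[0],:a.shape[1]]=a; o[:b.shape[0],405:405+b.shape[1]]=b
cv2.imwrite("pics/crop3.png",o); print(sense()["force"],sense()["tool_pos"])
```

```text
[-5.1977644   8.72001377  8.31873028] [ 0.45831938 -0.23008927  0.07002081]
```

View pics/crop3.png

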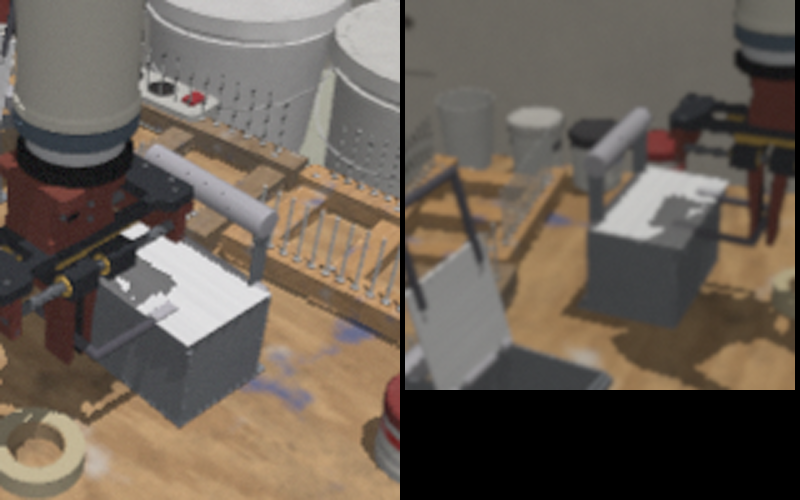

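The flap lies flat on the rim and the narrow flap still stands open. I'll let go and then rise.

Request:
arm_command([
  [0, 0, 0, 0, 0, 0, 0.4],
  [0, 0, 0, 0, 0, 0, 0.4],
  [0, 0, 0, 0, 0, 0, 0.4],
  [0, 0, 0, 0, 0, 0, 0.4],
  [0, 0, 0, 0, 0, 0, 0.4],
])

```text
clock: 7.38
tool_pos: [0.4585, -0.2313, 0.068]
ee_rot: [[0.099, 0.995, -0.0], [0.995, -0.099, -0.0], [-0.0, -0.0, -1.0]]
force: [0.1, -0.4, -0.5]
finger_gap: 0.0344
grasp_force: 0.0
```

Request:
arm_command([
  [0, 0, 0.005, 0, 0, 0, 0.4],
  [0, 0, 0.01, 0, 0, 0, 0.4],
  [0, 0, 0.02, 0, 0, 0, 0.4],
  [0, 0, 0.03, 0, 0, 0, 0.4],
  [0, 0, 0.05, 0, 0, 0, 0.4],
])

```text
clock: 7.8
tool_pos: [0.457, -0.2301, 0.1521]
ee_rot: [[0.099, 0.995, -0.006], [0.995, -0.099, 0.003], [0.003, -0.006, -1.0]]
force: [0.6, 0.2, -0.7]
finger_gap: 0.0351
grasp_force: 0.0
```

Request:
arm_command([
  [0, 0, 0.05, 0, 0, 0, 0.4],
  [0, 0, 0.03, 0, 0, 0, 0.4],
  [0, 0, 0.01, 0, 0, 0, 0.4],
  [0, 0, 0, 0, 0, 0, 0.4],
  [0, 0, 0, 0, 0, 0, 0.4],
])

```text
clock: 8.22
tool_pos: [0.4584, -0.2309, 0.2208]
ee_rot: [[0.099, 0.995, -0.001], [0.995, -0.099, 0.0], [0.0, -0.001, -1.0]]
force: [-0.3, -0.2, -0.8]
finger_gap: 0.0352
grasp_force: 0.0
```

Request:
arm_command([
  [0, 0, 0, 0, 0, 0, 0.4],
  [0, 0, 0, 0, 0, 0, 0.4],
  [0, 0, 0, 0, 0, 0, 0.4],
  [0, 0, 0, 0, 0, 0, 0.4],
  [0, 0, 0, 0, 0, 0, 0.4],
])

```text
clock: 8.63
tool_pos: [0.4584, -0.2309, 0.221]
ee_rot: [[0.099, 0.995, -0.001], [0.995, -0.099, 0.001], [0.001, -0.001, -1.0]]
force: [0.2, -0.0, 0.5]
finger_gap: 0.035
grasp_force: 0.0
```

Run:
```python
from h import *
a=cam("scene")["color"][80:320,220:440,::-1]; b=cam("side")["color"][90:300,170:350,::-1]
a=cv2.resize(a,None,fx=2,fy=2,interpolation=cv2.INTER_CUBIC);b=cv2.resize(b,None,fx=2,fy=2,interpolation=cv2.INTER_CUBIC)
o=np.zeros((500,800,3),np.uint8); o[:a.shape[0],:a.shape[1]]=a; o[:b.shape[0],440:440+b.shape[1]]=b
cv2.imwrite("pics/crop4.png",o); print(sense()["force"],sense()["tool_pos"])
```

```text
[ 0.98605192 -0.50911077 -0.60974106] [ 0.45849899 -0.23091056  0.22144057]
```

View pics/crop4.png

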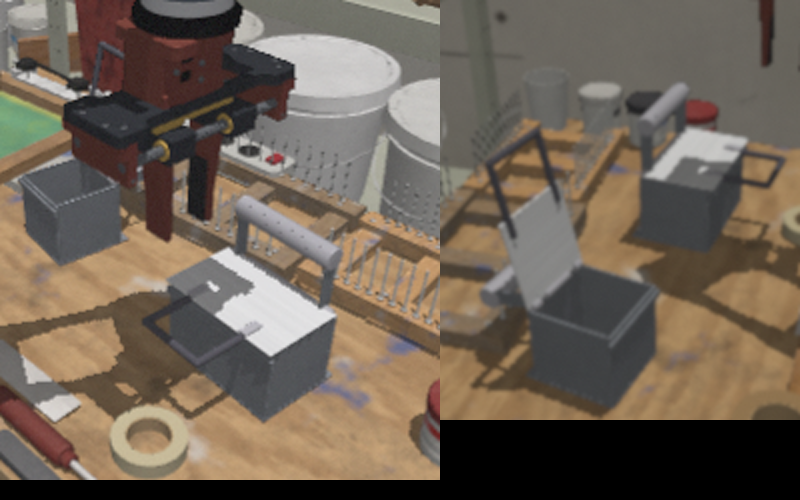

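The wide flap is shut and free of the gripper, the narrow flap stands open, and the arm is clear of everything. I'll hand it in.

```bash
python3 -c "
from cell import sign_off
print(sign_off())"
```

```text
the job is handed in; nothing more can be done
None
```

The wider bin's flap was eased fully shut by its bar and let go, the narrower bin's flap still stands open, and the job was handed in at about 8.7 s; no verdict came back.

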